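# Open the safety cap of the wood-oil bottle in its cradle

## Robot

A 7-joint arm with a two-finger parallel gripper is mounted at the origin on the work surface. World frame = base frame: x ahead of the robot, y to its left, z up, the work surface at z = 0. Lengths are in mm, angles in rad, forces in N, time in s.
With the tool pointing down it reaches from about 425 to 1025 mm from the base axis. Payload 3.6 kg.
Tool frame: the origin (TCP) lies at the very end of the fingers, on their centre line; the grasp point (between the pads) lies bot.hold_point_z behind it (bot.hold_point_z is the distance from the TCP to the grasp point, in mm); z points along the fingers, y is the line along which they close (so a half turn about z gives the same grasp; the last joint's range is limited). The gripper opens to 85 mm and grips with 20 to 120 N. Pads are 22 mm wide; open, the fingers measure 114 mm over their backs; the gripper's body (76 mm by 85 mm) begins 54 mm behind the grasp point. The pads swing forward as they close: fully open they stand 13 mm farther back than shut.
Start: joints at [-1.339, 0.591, 0.048, 1.609, -0.033, 0.943, -0.034], TCP at [232.044, 686.866, 231.302] pointing down, gripper open.
Joint ranges: [-2.69, 2.69], [-0.47, 2.24], [-1.27, 1.36], [0.19, 2.51], [-1.53, 4.68], [0.08, 2.07], [-3.09, 3.09]. Speed limits (rad/s): [2.57, 2.57, 3.14, 3.14, 3.14, 3.14, 3.14].

## Interface

Orientations are given as a rotation vector (axis times angle).
In Python, from rig import get_obs, imaging, bot gives the robot as it stands. The module is installed in compiled form; this text tells all that it offers.
- The arm moves only by the tool nudge_tcp, called after "Request:" as a command line: name --argument value ..., lists and objects as JSON in quotes. Schema: {"type":"object","properties":{"steps":{"type":"string"},"jaw":{"type":"number"},"only":{"type":"string"},"quiet":{"type":"boolean"},"lines":{"type":"string"}},"required":["steps"],"additionalProperties":false}. steps is a string of 1 to 12 rows, parted by semicolons, with the numbers parted by spaces; each row has 4 numbers: dx, dy, dz in mm, then a turn about the tool's z in rad; each row is the pose to reach, as a shift and turn from the pose commanded when the call began, along the tool's axes at that moment; what a row does not reach only later rows make up. A row lasts 1/10 s, in which the tool goes at most 50 mm and 0.15 rad, less where a joint would pass 70% of its speed; a pose out of reach is approached as far as the arm can. jaw is the finger opening in mm, set as the call begins (left out keeps the last). The fingers move at their own pace and stop on an object; the grip force is fixed at half the most. Time passes only in rows, so rows that do not move let the fingers close. The tool returns the time, the measured TCP pose, the force, the opening and the grip force at its end. only (a regular expression) keeps the lines of the reply that match it, lines (a string "A,B") keeps lines A to B, and quiet returns only ok. Input that does not fit is refused with a message, and nothing moves.
- get_obs(): the state, without advancing time (a new reading comes with each control period).
- imaging.capture(name): name is "scene" or "top" or "wrist"; returns (picture, depth): 420x560x3 uint8, red, green, blue; 420x560 float32, mm along the optical axis (not along the pixel's ray), 0 where there is no reading.
- imaging.calibration(name): a dict with "vfov" (degrees; the focal length in pixels is half the picture's height over the tangent of half this angle, whatever the lens; pixels are square), "cx", "cy" (the principal point, pixels), "pose" (4x4, takes a point from camera to world coordinates). Camera axes: x right, y up, looking along -z (the intrinsics and any distortion apply to the point x, -y, -z); pixel columns grow to the right and rows downward; lengths in mm; the calibration is good to about 2 mm. A picture is of the moment at which its call begins: read the wrist's pose just before it. calibration takes no time and is no camera call; for the wrist camera it gives the pose at the moment of the call.
- bot.hand_in(): hands the job in; it is judged then, once.
The state is a dict: "t": time; "q": joint angles; "joint_velocities": joint speeds; "joint_efforts": joint torques, N m; "position": TCP position; "tcp_rot": TCP orientation; "contact_force": force on the tool from outside, world axes, zero at the start; "wrist_torque": the same for the moment, N m; "opening": finger opening in mm; "gripper_force": force on a finger pad.
Only numpy, scipy, OpenCV 4.12 (cv2) and the standard library are available. Lean on these libraries where they do the work, as an engineer would, in place of code of your own. Each camera call takes 0.05 s, during which the arm holds its last target. There are 200 camera calls.

## Task

Put the square wooden riser block flat on the floor of the four-cornered metal cradle, then stand the square oil bottle upright and squarely in the cradle on top of the riser. Then open the bottle: press its push-and-turn safety cap down against the spring, keep it down while turning it counter-clockwise (seen from above) a little under a quarter turn until it is free, and lift it straight up. Finish while still holding the cap level in the gripper, about 8 cm above where it sat and over the bottle, with bottle and riser left standing in the cradle and the other things on the table left where they are.

Things in the scene. Friction and masses are not known exactly. Their poses are not given: they have to be found in the camera images.
- cradle: Dark metal cradle fixed to the table. Base plate 92 x 92 mm, 6 mm thick; four L-shaped corner angles (4 mm sheet) rise to 67 mm above the table round a square pocket 57 x 57 mm (sides along x and y), flared outward over the top 11 mm. The middle 35 mm of each pocket side is open, for the fingers. Origin: centre of the plate's underside, on the table; pocket floor at z = 6 mm.
- riser: Loose plain wooden block, 50 x 50 mm (along x and y), 30 mm high, about 90 g. Origin: centre of its underside. Any of its four sides may face any side of the pocket.
- bottle: Loose square grey plastic bottle, body 52 x 52 mm (along x and y), 92 mm high to its flat shoulder, 125 mm with the round white cap, about 350 g. Origin: centre of its underside, z up; 36 mm above the cradle's origin once seated on the riser. Any of its four sides may face any side of the pocket, which keeps it from turning more than about 6 degrees.
- cap: White round ribbed safety cap, 46 mm across, 26 mm high, 25 g, on the bottle's axis. Origin: centre of its underside, 99 mm above the bottle's origin and 7 mm above the shoulder as it sits; z up, x starts along the bottle's x.
- cap_top (a point): Centre of the cap's flat top, 26 mm above its underside. A spring holds the cap up (4.5 N, plus 1.5 N per mm); it goes down 5 mm to a hard stop. Unpressed, a tooth lets it turn only a few degrees; 3.6 mm down or more it turns counter-clockwise seen from above and is free to lift after 45 degrees relative to the bottle (best 60 to 90; beyond 130 it catches again).
- tile_stack: Bystander, to be left alone: a small stack of four stone and clay tile samples, 60 x 45 mm, 36 mm high. Origin: under its middle.
- wax_tin: Bystander, to be left alone: a low round tin, 48 mm across, 32 mm high. Origin: under its middle.
- chip_box: Bystander, to be left alone: a paper box of colour chips, 44 x 55 mm, 45 mm high. Origin: under its middle.
- long_block: Bystander, to be left alone: an oblong dark wood sample, 75 x 30 mm, 24 mm high (not the riser). Origin: under its middle.
- slat_panel: Bystander, to be left alone: a slatted panel sample lying flat, 120 x 85 mm, 16 mm high. Origin: under its middle.
- oil_jar: Bystander, to be left alone: a round amber jar with a metal lid, 64 mm across, 100 mm high. Origin: under its middle.
- scraper: Bystander, to be left alone: a spatula-like scraper lying flat. Origin: on its underside.

How it is judged:
By the outcome, as a careful person would: the job done as asked, in the order asked, and still so for the second after the job is handed in, while the arm keeps its last pose, push and grip.
It also fails if it takes over 69 s, if anything falls off the work surface, if the arm or the gripper's body presses on something with over 40 N, if the wrist force passes 120 N, or if a joint passes its speed limit or range.

## Working session

There is one attempt and no reset: what is moved stays moved. The work goes in short steps, Python scripts to look and compute and a tool call to move; the robot and the scene stay as the last step left them, time stands still between calls to the robot, and variables do not carry over. Pictures are saved under pics/ and viewed, at most 10 in all, crops included, and the job is handed in when it is done.

```bash
mkdir -p pics; ls
```

Create h.py:
```python
import numpy as np, cv2
from rig import get_obs, imaging, bot
from scipy.spatial.transform import Rotation as R
def cap(n):
    c=imaging.calibration(n); p,d=imaging.capture(n); return p,d,c
def world(d,c):
    h,w=d.shape; f=h/2/np.tan(np.radians(c["vfov"])/2)
    v,u=np.mgrid[:h,:w]
    k={a:b for a,b in c.items() if 'dist' in a.lower()}
    x=(u-c["cx"])/f*d; y=(v-c["cy"])/f*d
    P=np.stack([x,-y,-d,np.ones_like(d)],-1)@np.array(c["pose"]).T
    return P[...,:3]
def save(n,p): cv2.imwrite(f"pics/{n}.png",p[...,::-1])
```

Run:
```python
from h import *
for n in("scene","top"):
    p,d,c=cap(n); save(n,p); print(n,{k:(v if k!='pose' else np.round(v,3).tolist()) for k,v in c.items()})
    np.savez(n,p=p,d=d,W=world(d,c))
o=get_obs(); print(o["t"],o["position"],o["tcp_rot"],o["opening"],bot.hold_point_z)
print(np.round(R.from_rotvec(o["tcp_rot"]).as_matrix(),3))
```

```text
pics
scene {'vfov': 44.14971208749737, 'cx': 283.3881029683318, 'cy': 208.3257600052524, 'pose': [[0.064, -0.811, 0.581, 1351.285], [0.998, 0.06, -0.025, -55.204], [-0.015, 0.582, 0.813, 1177.708], [0.0, 0.0, 0.0, 1.0]]}
top {'vfov': 50.82012795099797, 'cx': 278.44874320557597, 'cy': 213.437582989538, 'pose': [[-0.018, 0.995, -0.101, 468.439], [-1.0, -0.016, 0.015, 10.679], [0.013, 0.101, 0.995, 1243.656], [0.0, 0.0, 0.0, 1.0]]}
0.1 [231.7758743  686.15608422 230.26215972] [-0.5092854  -3.0998036   0.00316917] 85.41481306511774 18.700000000000003
[[-0.947  0.32  -0.001]
 [ 0.32   0.947 -0.002]
 [-0.    -0.002 -1.   ]]
```

View pics/top.png

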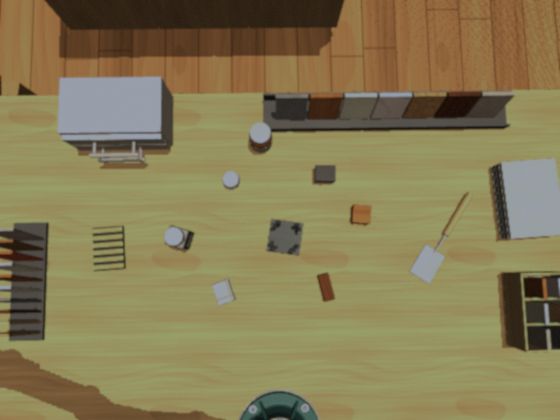

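View pics/scene.png

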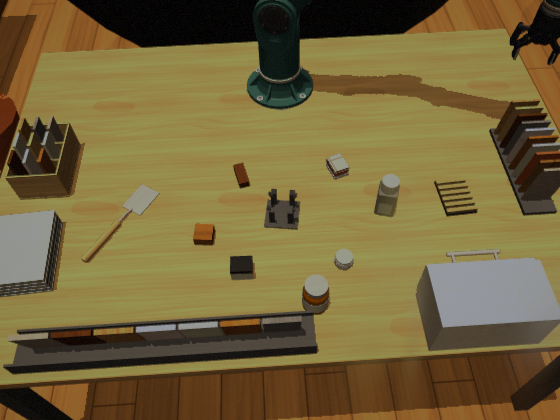

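The top view shows the cradle at (285,237), riser at (361,214), bottle at (177,238), tin at (231,180), tiles at (223,292), long block at (326,287), chip box at (325,174) and jar at (260,137). The scene view shows the riser at (204,234), bottle at (388,195) and cradle at (283,210).

Run:
```python
from h import *
S={n:np.load(n+".npz") for n in("top","scene")}
def rect(pts):
    (x,y),(w,h),a=cv2.minAreaRect(pts.astype(np.float32)); return np.round([x,y,w,h,a],1)
for n in S:
    W=S[n]["W"];d=S[n]["d"]
    t=(abs(W[...,2])<8)&(d>0)&(W[...,0]>300)&(W[...,0]<900)&(abs(W[...,1])<400)
    A=np.c_[W[t][:,:2],np.ones(t.sum())];co=np.linalg.lstsq(A,W[t][:,2],rcond=None)[0];print(n,"table",co)
    Z=W[...,2]-(W[...,0]*co[0]+W[...,1]*co[1]+co[2])
    m=((Z>9)&(d>0)&(W[...,0]>250)&(W[...,0]<900)&(abs(W[...,1])<500)).astype(np.uint8)
    k,l,s,_=cv2.connectedComponentsWithStats(m)
    for i in range(1,k):
        if s[i,4]<40: continue
        q=l==i; zt=np.percentile(Z[q],95); tp=q&(Z>zt-5)
        print(n,s[i,:4],"n",s[i,4],"ztop",round(zt,1),"rect",rect(W[tp][:,:2]),"all",rect(W[q][:,:2]),"rgb",S[n]["p"][tp].mean(0).round())
    # bottle/riser/cradle layers
```

```text
top table [-3.35575579e-04  1.25207295e-03  1.40947276e+00]
top [78 92 95 70] n 5645 ztop 142.8 rect [846.9 395.  209.7 106.2  89.7] all [819.3 394.5 161.3 210.8   0. ] rgb [150. 157. 169.]
top [249  92 215  61] n 7161 ztop 123.0 rect [ 8.904e+02 -2.526e+02  1.620e+01  4.947e+02  1.000e-01] all [ 862.8 -212.5  129.7  577.6    6.8] rgb [120. 105.  89.]
top [314 165  22  18] n 386 ztop 49.3 rect [ 700.5 -137.5   55.9   43.    89. ] all [ 700.4 -137.8   56.    44.8   88.4] rgb [84. 78. 68.]
top [223 171  17  18] n 242 ztop 35.5 rect [690.4 124.7  42.1  41.3  43.9] all [688.7 122.6  44.6  45.5  85.1] rgb [148. 154. 163.]
top [351 204  20  20] n 352 ztop 33.7 rect [ 586.5 -236.9   50.4   50.2   83. ] all [ 587.1 -236.7   50.6   50.2   84.3] rgb [146. 100.  54.]
top [438 216  18  31] n 149 ztop 21.4 rect [ 548.6 -486.5   14.4   53.4   57.3] all [ 534.4 -478.3   18.2   95.9   58.1] rgb [147. 136.  89.]
top [272 219  11  10] n 58 ztop 68.9 rect [561.3   1.8   9.1  26.   33.9] all [562.4  -3.8  26.3  27.2  79.6] rgb [67. 64. 57.]
top [292 222  10  11] n 58 ztop 68.3 rect [554.3 -58.7  28.3  1
[... 1872 characters left out ...]
scene [193 224  22  20] n 391 ztop 33.8 rect [ 590.7 -237.4   50.4   51.1   87.1] all [ 590.2 -236.4   52.    53.    86.1] rgb [141.  82.  27.]
scene [334 249  20  20] n 304 ztop 35.1 rect [692.2 124.3  40.6  43.2  82.6] all [694.2 124.8  45.9  47.5  47.5] rgb [148. 150. 133.]
scene [416 249 118  82] n 5314 ztop 142.9 rect [847.5 394.6 104.9 210.7   0. ] all [820.2 394.4 159.5 211.1   0. ] rgb [148. 150. 155.]
scene [230 256  23  23] n 510 ztop 48.6 rect [ 704.2 -138.7   53.9   48.    87. ] all [ 702.9 -138.    57.7   50.1   86.3] rgb [37. 33. 27.]
scene [ 70 274 259  81] n 7464 ztop 123.5 rect [ 892.7 -251.7   14.5  496.4    0. ] all [ 864.  -213.8  122.5  575.6    6.2] rgb [131. 111.  85.]
```

Add to h.py:
```python
def plan(x,y,z,yaw=None):
    "shift in tool axes to reach TCP xyz with tool y axis at yaw (deg, mod 180)"
    o=get_obs(); M=R.from_rotvec(o["tcp_rot"]).as_matrix()
    d=M.T@(np.array([x,y,z])-o["position"]); cur=np.degrees(np.arctan2(M[1,1],M[0,1]))
    t=0 if yaw is None else -np.radians((yaw-cur+90)%180-90)
    print("t %.2f"%o["t"],"pos",np.round(o["position"],1),"yaw %.2f"%cur,"shift",np.round(d,1),"turn %.3f (yaw %.1f)"%(t,yaw or 0),"tilt",np.round(M[:2,2],4),"q",np.round(o["q"],2),"F",np.round(o["contact_force"],1),"op %.1f"%o["opening"])
```

```bash
python3 -c "
from h import *
plan(520,150,235,81);plan(588,-237,200,84)"
```

```text
t 0.10 pos [231.8 686.2 230.3] yaw 71.34 shift [-444.6 -415.8   -3.8] turn -0.169 (yaw 81.0) tilt [-0.0006 -0.002 ] q [-1.34  0.59  0.05  1.61 -0.03  0.94 -0.03] F [0.2 0.4 0.2] op 85.4
t 0.10 pos [231.8 686.2 230.3] yaw 71.34 shift [-632.9 -760.6   31.9] turn -0.221 (yaw 84.0) tilt [-0.0006 -0.002 ] q [-1.34  0.59  0.05  1.61 -0.03  0.94 -0.03] F [0.2 0.4 0.2] op 85.4
```

Request:
nudge_tcp --steps "-310 -375 0 -0.11;-310 -375 0 -0.11;-310 -375 0 -0.11;-310 -375 0 -0.11;-310 -375 0 -0.11;-310 -375 0 -0.11;-310 -375 0 -0.11;-310 -375 0 -0.11;-310 -375 0 -0.11;-310 -375 0 -0.11;-310 -375 0 -0.11" --jaw 85

```text
t: 1.2
position: [407.0, 226.0, 231.0]
tcp_rot: [-0.354, -3.121, 0.005]
contact_force: [-0.3, -0.4, 0.1]
opening: 84.7
gripper_force: 0.0
```

```bash
python3 -c "
from h import *
plan(588,-237,200,84)"
```

```text
t 1.20 pos [407. 226. 231.] yaw 77.05 shift [-280.2 -410.6   32.4] turn -0.121 (yaw 84.0) tilt [-0.0006 -0.0033] q [-0.68  0.27  0.09  2.18 -0.03  0.7   0.78] F [-0.3 -0.4  0.1] op 84.7
```

Request:
nudge_tcp --steps "-280 -411 31 -0.12;-280 -411 31 -0.12;-280 -411 31 -0.12;-280 -411 31 -0.12;-280 -411 31 -0.12;-280 -411 31 -0.12;-280 -411 31 -0.12;-280 -411 31 -0.12;-280 -411 31 -0.12;-280 -411 31 -0.12;-280 -411 31 -0.12;-280 -411 31 -0.12"

```text
t: 2.4
position: [591.3, -229.7, 199.5]
tcp_rot: [-0.153, -3.137, -0.001]
contact_force: [0.6, 0.5, -0.1]
opening: 85.3
gripper_force: 0.0
```

Run:
```python
from h import *
plan(588,-237,200,84)
p,d,c=cap("wrist"); save("w1",p); W=world(d,c); np.savez("w1",p=p,d=d,W=W)
print({k:(v if k!='pose' else np.round(v,3).tolist()) for k,v in c.items()})
m=(W[...,2]>26)&(W[...,2]<40)&(d>0)&(np.hypot(W[...,0]-588,W[...,1]+237)<60)
print(m.sum(),cv2.minAreaRect(W[m][:,:2].astype(np.float32)),np.median(W[m][:,2]))
t=abs(W[...,2])<15; print("table",np.median(W[t&(d>0)][:,2]))
```

```text
t 2.40 pos [ 591.3 -229.7  199.5] yaw 84.40 shift [ 2.6 -7.6 -0.5] turn 0.007 (yaw 84.0) tilt [-0.001   0.0004] q [ 0.19  0.52  0.15  1.85 -0.11  0.78  1.87] F [ 0.6  0.5 -0.1] op 85.3
{'vfov': 60.80359798909319, 'cx': 279.50303260669267, 'cy': 209.11820095023327, 'pose': [[0.097, -0.942, -0.322, 507.76], [0.995, 0.092, 0.031, -222.785], [0.0, -0.323, 0.946, 341.383], [0.0, 0.0, 0.0, 1.0]]}
2986 ((586.7772216796875, -239.54937744140625), (49.94706344604492, 49.856292724609375), 83.9535140991211) 29.27940916861911
table -0.5786101183668961
```

View pics/w1.png

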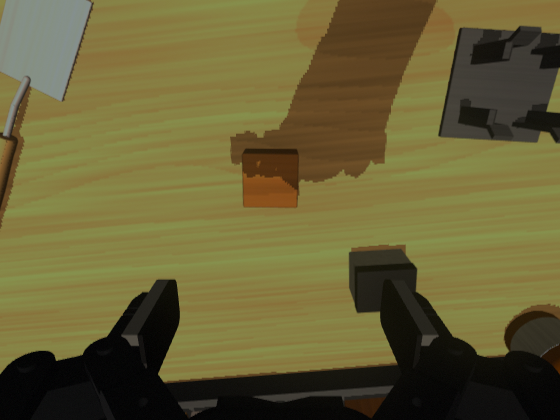

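The wrist view shows the riser at (271,178), aligned between the finger axis directions, with the chip box at (382,278) clear of the fingers.

```bash
python3 -c "
from h import *
plan(587,-238.7,4.5,84)"
```

```text
t 2.45 pos [ 591.2 -227.6  199.6] yaw 84.56 shift [  2.8 -11.7 195.1] turn 0.010 (yaw 84.0) tilt [-0.0013  0.0015] q [ 0.19  0.52  0.15  1.85 -0.11  0.78  1.87] F [1.2 1.3 0.1] op 84.8
```

Request:
nudge_tcp --steps "4 -9 49 0.007;4 -9 98 0.007;4 -9 147 0.007;4 -9 180 0.007;4 -9 190 0.007;4 -9 195 0.007;4 -9 195 0.007"

```text
t: 3.15
position: [587.3, -236.8, 6.2]
tcp_rot: [0.159, 3.136, 0.0]
contact_force: [0.2, -0.4, 0.2]
opening: 85.2
gripper_force: 0.0
```

```bash
python3 -c "
from h import *
plan(587,-238.7,4.5,84)"
```

```text
t 3.15 pos [ 587.3 -236.8    6.2] yaw 84.19 shift [ 0.1 -1.9  1.7] turn 0.003 (yaw 84.0) tilt [0.0014 0.    ] q [ 0.25  0.78  0.09  1.94 -0.16  0.43  1.93] F [ 0.2 -0.4  0.2] op 85.2
```

Request:
nudge_tcp --steps "0 -2 1 0;0 -2 1 0;0 -2 1 0;0 -2 1 0;0 -2 1 0;0 -2 1 0;0 -2 1 0;0 -2 1 0" --jaw 30

```text
t: 3.95
position: [587.4, -240.3, 6.2]
tcp_rot: [0.162, 3.135, -0.001]
contact_force: [0.1, 0.9, 6.8]
opening: 48.7
gripper_force: 64.1
```

Request:
nudge_tcp --steps "0 0 -40 0;0 0 -90 0;0 0 -140 0;0 0 -140 0;0 0 -140 0"

```text
t: 4.45
position: [587.0, -240.0, 146.3]
tcp_rot: [0.161, 3.134, -0.001]
contact_force: [-0.6, 0.1, -1.9]
opening: 49.1
gripper_force: 63.1
```

```bash
python3 -c "
from h import *
plan(530,-80,145,81)"
```

```text
t 4.45 pos [ 587.  -240.   146.3] yaw 84.10 shift [ 73.1 153.3   0.9] turn 0.054 (yaw 81.0) tilt [ 0.0035 -0.001 ] q [ 0.22  0.58  0.14  1.89 -0.13  0.67  1.9 ] F [-0.6  0.1 -1.9] op 49.1
```

Request:
nudge_tcp --steps "45 55 -20 0.03;60 100 -20 0.054;60 100 -20 0.054;60 100 -20 0.054;60 100 -20 0.054;60 100 -20 0.054"

```text
t: 5.05
position: [536.6, -135.4, 163.5]
tcp_rot: [-0.249, -3.131, 0.001]
contact_force: [0.5, -0.4, -0.3]
opening: 48.8
gripper_force: 63.1
```

Run:
```python
from h import *
plan(528,-25,100,81)
p,d,c=cap("wrist"); save("w2",p); W=world(d,c); np.savez("w2",p=p,d=d,W=W)
m=(abs(W[...,2]-6)<4)&(d>0)&(np.hypot(W[...,0]-528,W[...,1]+25)<75)
print(np.median(W[(abs(W[...,2])<15)&(d>0)][:,2]))
for lo,hi in((3,9),(62,72)):
    m=((W[...,2]>lo)&(W[...,2]<hi)&(d>0)&(np.hypot(W[...,0]-528,W[...,1]+25)<75)).astype(np.uint8)
    if lo==3: m=cv2.morphologyEx(m,cv2.MORPH_OPEN,np.ones((3,3)))
    print(lo,m.sum(),cv2.minAreaRect(W[m>0][:,:2].astype(np.float32)))
```

```text
t 5.05 pos [ 536.6 -135.4  163.5] yaw 80.92 shift [ 25.9 107.8  63.5] turn -0.001 (yaw 81.0) tilt [-0.001  -0.0009] q [ 0.04  0.48  0.17  2.06 -0.13  0.62  1.71] F [ 0.5 -0.4 -0.3] op 48.8
-0.659241175643615
3 9184 ((527.9808349609375, -26.56116485595703), (92.87725067138672, 91.61259460449219), 80.99007415771484)
62 1473 ((527.8851318359375, -26.478370666503906), (79.38385009765625, 78.71807098388672), 80.90652465820312)
```

View pics/w2.png

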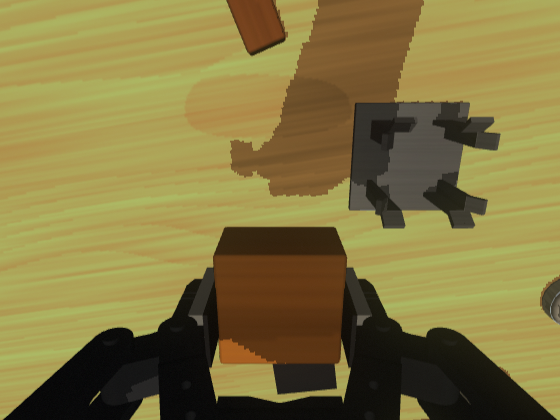

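The wrist view shows the riser held level at (281,300) and the cradle fully visible, centred at about (412,156).

Request:
nudge_tcp --steps "25 50 0 0;26 100 0 0;26 109 20 0;26 109 40 0;26 109 40 0;26 109 40 0;26 109 40 0"

```text
t: 5.8
position: [528.8, -23.8, 125.0]
tcp_rot: [0.25, 3.13, -0.001]
contact_force: [-0.0, -0.1, -0.6]
opening: 48.9
gripper_force: 63.1
```

```bash
python3 -c "
from h import *
plan(528.1,-26.8,12.8,81)"
```

```text
t 5.80 pos [528.8 -23.8 125. ] yaw 80.87 shift [  0.4  -3.  112.2] turn -0.002 (yaw 81.0) tilt [ 0.0013 -0.0006] q [-0.15  0.51  0.15  2.14 -0.15  0.5   1.53] F [-0.  -0.1 -0.6] op 48.9
```

Request:
nudge_tcp --steps "0 -3 20 0;0 -3 40 0;0 -3 60 0;0 -3 80 0;0 -3 95 0;0 -3 105 0;0 -3 110 0;0 -3 110 0;0 -3 110 0"

```text
t: 6.7
position: [528.2, -25.4, 14.9]
tcp_rot: [0.246, 3.131, 0.0]
contact_force: [0.3, 0.3, -1.1]
opening: 49.0
gripper_force: 63.1
```

```bash
python3 -c "
from h import *
plan(528.1,-26.8,12.8,81)"
```

```text
t 6.70 pos [528.2 -25.4  14.9] yaw 81.00 shift [-0.1 -1.4  2.1] turn -0.000 (yaw 81.0) tilt [ 0.0012 -0.0001] q [-0.1   0.7   0.08  2.17 -0.19  0.27  1.57] F [ 0.3  0.3 -1.1] op 49.0
```

Request:
nudge_tcp --steps "0 -1 2 0;0 -1 2 0;0 -1 2 0"

```text
t: 7.0
position: [527.6, -26.2, 12.6]
tcp_rot: [0.246, 3.131, 0.0]
contact_force: [0.7, 0.6, -0.6]
opening: 48.6
gripper_force: 63.1
```

Request:
nudge_tcp --steps "0 0 0 0;0 0 0 0;0 0 0 0;0 0 0 0;0 0 0 0" --jaw 80

```text
t: 7.5
position: [527.5, -26.2, 12.3]
tcp_rot: [0.246, 3.132, -0.0]
contact_force: [-0.2, -0.3, -0.2]
opening: 79.9
gripper_force: 0.0
```

Request:
nudge_tcp --steps "0 0 -20 0;0 0 -60 0;0 0 -110 0;0 0 -160 0;0 0 -190 0;0 0 -190 0" --jaw 85

```text
t: 8.1
position: [530.6, -26.4, 206.9]
tcp_rot: [0.245, 3.122, 0.002]
contact_force: [-0.2, -0.1, 0.3]
opening: 85.0
gripper_force: 0.0
```

```bash
python3 -c "
from h import *
plan(530,160,215,72)"
```

```text
t 8.10 pos [530.6 -26.4 206.9] yaw 81.01 shift [ 29.7 184.   -8. ] turn 0.157 (yaw 72.0) tilt [0.0099 0.0005] q [-0.19  0.38  0.2   2.08 -0.12  0.68  1.5 ] F [-0.2 -0.1  0.3] op 85.0
```

Request:
nudge_tcp --steps "28 50 0 0.08;28 100 0 0.15;28 150 0 0.157;28 172 0 0.157;28 172 0 0.157;28 172 0 0.157"

```text
t: 8.7
position: [525.8, 148.3, 201.2]
tcp_rot: [-0.488, -3.102, 0.002]
contact_force: [0.4, 0.2, -0.8]
opening: 85.2
gripper_force: 0.0
```

Run:
```python
from h import *
plan(529,259,180,72.4)
p,d,c=cap("wrist"); save("w3",p); W=world(d,c); np.savez("w3",p=p,d=d,W=W)
near=(np.hypot(W[...,0]-530,W[...,1]-259)<50)&(d>0)
for lo,hi in((117,133),(86,96),(20,96)):
    m=near&(W[...,2]>lo)&(W[...,2]<hi)
    print(lo,m.sum(),cv2.minAreaRect(W[m][:,:2].astype(np.float32)),cv2.minEnclosingCircle(W[m][:,:2].astype(np.float32)))
m=(np.hypot(W[...,0]-528,W[...,1]+26)<50)&(d>0)&(W[...,2]>25)&(W[...,2]<45)
print("riser?",m.sum(), W[m].mean(0) if m.sum() else 0)
```

```text
t 8.70 pos [525.8 148.3 201.2] yaw 72.12 shift [ 30.9 106.4  21.1] turn -0.005 (yaw 72.4) tilt [-0.0021 -0.0012] q [-0.53  0.42  0.22  2.05 -0.14  0.7   1.04] F [ 0.4  0.2 -0.8] op 85.2
117 4390 ((528.193603515625, 257.69671630859375), (46.58683776855469, 46.53281784057617), 34.908084869384766) ((528.3284912109375, 257.72882080078125), 23.756473541259766)
86 1626 ((528.1845703125, 257.4416198730469), (51.883968353271484, 51.92959213256836), 72.60108184814453) ((528.1730346679688, 257.63922119140625), 34.85460662841797)
20 3544 ((528.0674438476562, 257.31353759765625), (52.10285568237305, 52.116031646728516), 72.44464874267578) ((528.1348876953125, 257.6165771484375), 34.85761642456055)
riser? 3521 [527.45491553 -26.63867858  35.10006428]
```

View pics/w3.png

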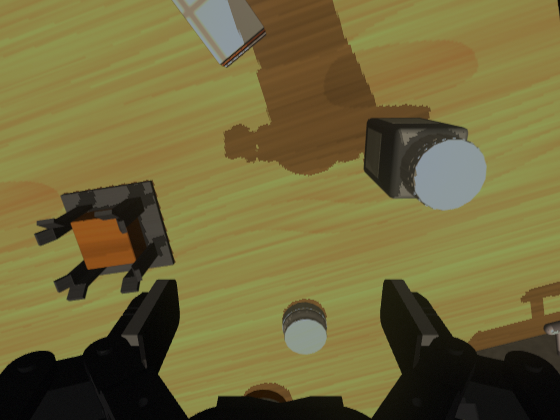

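The wrist view shows the riser flat in the pocket at (105,243) and the bottle at (430,165) standing.

Request:
nudge_tcp --steps "31 50 0 0;31 105 -5 0;31 105 -5 0;31 105 -5 0;31 105 -5 0"

```text
t: 9.25
position: [529.5, 254.3, 206.8]
tcp_rot: [-0.496, -3.101, 0.004]
contact_force: [0.0, 0.1, -0.2]
opening: 85.5
gripper_force: 0.0
```

```bash
python3 -c "
from h import *
plan(528.2,257.5,62,72.5)"
```

```text
t 9.25 pos [529.5 254.3 206.8] yaw 71.85 shift [  2.1   3.  144.8] turn -0.011 (yaw 72.5) tilt [-0.0012 -0.0024] q [-0.69  0.46  0.22  1.95 -0.14  0.75  0.87] F [ 0.   0.1 -0.2] op 85.5
```

Request:
nudge_tcp --steps "2 3 10 -0.011;2 3 40 -0.011;2 3 80 -0.011;2 3 115 -0.011;2 3 135 -0.011;2 3 145 -0.011;2 3 145 -0.011;2 3 145 -0.011"

```text
t: 10.05
position: [529.2, 260.3, 62.9]
tcp_rot: [0.476, 3.104, 0.0]
contact_force: [-0.3, -0.7, 1.3]
opening: 84.4
gripper_force: 0.0
```

```bash
python3 -c "
from h import *
plan(528.2,257.5,62,72.5)"
```

```text
t 10.05 pos [529.2 260.3  62.9] yaw 72.58 shift [ 0.2 -2.9  0.9] turn 0.001 (yaw 72.5) tilt [0.0009 0.    ] q [-0.64  0.66  0.14  2.03 -0.2   0.46  0.92] F [-0.3 -0.7  1.3] op 84.4
```

Request:
nudge_tcp --steps "0 -3 1 0;0 -3 1 0;0 -3 1 0"

```text
t: 10.35
position: [528.1, 258.2, 62.2]
tcp_rot: [0.474, 3.104, 0.001]
contact_force: [-0.2, -0.6, -0.8]
opening: 85.3
gripper_force: 0.0
```

Request:
nudge_tcp --steps "0 0 0 0;0 0 0 0;0 0 0 0;0 0 0 0;0 0 0 0;0 0 0 0;0 0 0 0;0 0 0 0" --jaw 35

```text
t: 11.15
position: [528.4, 259.2, 61.9]
tcp_rot: [0.473, 3.104, 0.003]
contact_force: [0.9, 1.9, 4.9]
opening: 51.2
gripper_force: 59.9
```

Request:
nudge_tcp --steps "0 0 -5 0;0 0 -20 0;0 0 -50 0;0 0 -80 0;0 0 -100 0;0 0 -110 0;0 0 -110 0;0 0 -110 0"

```text
t: 11.95
position: [526.7, 257.5, 170.5]
tcp_rot: [-0.474, -3.104, 0.002]
contact_force: [0.2, 0.5, -4.8]
opening: 50.7
gripper_force: 59.2
```

```bash
python3 -c "
from h import *
plan(527.9,-26.5,170,81)"
```

```text
t 11.95 pos [526.7 257.5 170.5] yaw 72.65 shift [ -85.8 -270.7    0.8] turn -0.146 (yaw 81.0) tilt [-0.0018 -0.0011] q [-0.68  0.5   0.2   1.98 -0.16  0.67  0.89] F [ 0.2  0.5 -4.8] op 50.7
```

Request:
nudge_tcp --steps "-10 -30 0 -0.02;-20 -65 0 -0.05;-32 -100 0 -0.08;-43 -137 0 -0.1;-55 -175 0 -0.12;-67 -210 0 -0.146;-78 -245 0 -0.146;-84 -265 0 -0.146;-86 -271 0 -0.146;-86 -271 0 -0.146;-86 -271 0 -0.146"

```text
t: 13.05
position: [528.7, -24.5, 170.6]
tcp_rot: [-0.243, -3.131, -0.001]
contact_force: [-0.5, -0.4, -4.6]
opening: 51.2
gripper_force: 59.5
```

Run:
```python
from h import *
plan(528,-26.6,97,81)
o=get_obs();P=o["position"]
p,d,c=cap("wrist"); save("w4",p); W=world(d,c)
near=(np.hypot(W[...,0]-P[0],W[...,1]-P[1])<45)&(d>0)
for lo,hi in((228,242),(196,205)):
    m=near&(W[...,2]>lo)&(W[...,2]<hi)
    if m.sum(): print(lo,m.sum(),cv2.minAreaRect(W[m][:,:2].astype(np.float32)),np.median(W[m][:,2]))
m=((W[...,2]>62)&(W[...,2]<72)&(d>0)&(np.hypot(W[...,0]-528,W[...,1]+26)<75))
print("cradle",m.sum(),cv2.minAreaRect(W[m][:,:2].astype(np.float32)))
```

```text
t 13.05 pos [528.7 -24.5 170.6] yaw 81.12 shift [ 0.2 -2.2 73.6] turn 0.002 (yaw 81.0) tilt [-0.0014  0.001 ] q [-0.16  0.44  0.15  2.1  -0.12  0.61  1.5 ] F [-0.5 -0.4 -4.6] op 51.2
228 12422 ((519.9281616210938, -23.028362274169922), (89.89375305175781, 30.32918930053711), 80.3045654296875) 232.3238353485268
196 6192 ((517.9481811523438, -23.982513427734375), (78.81554412841797, 32.71518325805664), 78.75347900390625) 199.62168757102086
cradle 656 ((499.7630920410156, -22.257610321044922), (78.78228759765625, 21.942859649658203), 80.98623657226562)
```

View pics/w4.png

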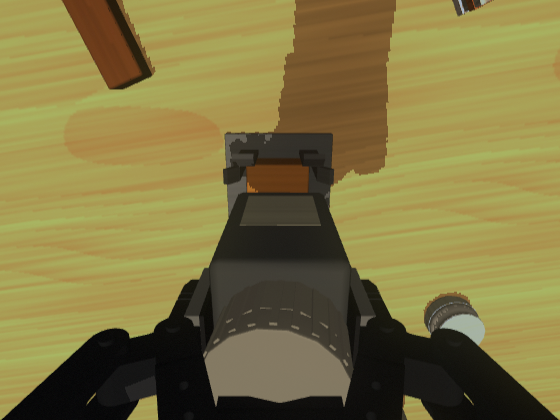

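The wrist view shows the bottle held upright above the cradle, square with it, with the riser visible at (277,178).

Request:
nudge_tcp --steps "0 -2 5 0;0 -2 15 0;0 -2 25 0;0 -2 35 0;0 -2 35 0;0 -2 35 0"

```text
t: 13.7
position: [528.4, -28.2, 135.7]
tcp_rot: [-0.246, -3.131, 0.0]
contact_force: [-0.4, -0.4, -4.0]
opening: 50.9
gripper_force: 59.2
```

```bash
python3 -c "
from h import *
plan(528,-26.6,99,81)
o=get_obs();M=R.from_rotvec(o['tcp_rot']).as_matrix()
p,d,c=cap('wrist');W=world(d,c);T=(W-o['position'])@M
m=(d>0)&(T[...,2]>-25)&(T[...,2]<45)&(abs(T[...,1])<23)&(T[...,0]>15)&(T[...,0]<40)
print('front face tool x',m.sum(),np.median(T[m][:,0]))
m=(d>0)&(T[...,2]>15)&(T[...,2]<58)&(abs(T[...,1])<35)&(abs(T[...,0]-26)<3)
print('y extents',np.percentile(T[m][:,1],[1,99]), 'slope',np.polyfit(T[m][:,1],T[m][:,0],1), np.polyfit(T[m][:,2],T[m][:,0],1))
"
```

```text
t 13.70 pos [528.4 -28.2 135.7] yaw 81.02 shift [ 0.6  1.5 36.7] turn 0.000 (yaw 81.0) tilt [-0.0011 -0.0001] q [-0.14  0.49  0.14  2.13 -0.13  0.53  1.51] F [-0.4 -0.4 -4. ] op 50.9
front face tool x 6048 25.651309869176657
y extents [-25.17932903  23.36945285] slope [-8.89701028e-04  2.56372581e+01] [-3.07578241e-03  2.57429329e+01]
```

Request:
nudge_tcp --steps "0 1 10 0;0 1 17 0;0 1 24 0;0 1 30 0;0 1 33 0;0 1 33 0;0 1 33 0"

```text
t: 14.45
position: [529.0, -27.3, 103.3]
tcp_rot: [0.246, 3.132, -0.0]
contact_force: [-0.4, 0.4, -3.0]
opening: 51.0
gripper_force: 59.5
```

```bash
python3 -c "
from h import *
plan(528,-26.6,98,81)"
```

```text
t 14.45 pos [529.  -27.3 103.3] yaw 81.01 shift [1.1 0.5 5.3] turn 0.000 (yaw 81.0) tilt [ 0.0001 -0.    ] q [-0.12  0.55  0.12  2.14 -0.14  0.46  1.52] F [-0.4  0.4 -3. ] op 51.0
```

Request:
nudge_tcp --steps "0.5 0 2 0;0.5 0 4 0;0.5 0 5 0;0.5 0 5 0"

```text
t: 14.85
position: [528.3, -27.1, 98.2]
tcp_rot: [-0.246, -3.132, 0.0]
contact_force: [-0.2, 0.1, -5.0]
opening: 50.9
gripper_force: 59.4
```

```bash
python3 -c "
from h import *
plan(528,-26.6,98,81)"
```

```text
t 14.85 pos [528.3 -27.1  98.2] yaw 81.02 shift [0.4 0.4 0.2] turn 0.000 (yaw 81.0) tilt [-0.0001  0.    ] q [-0.12  0.56  0.12  2.15 -0.15  0.45  1.53] F [-0.2  0.1 -5. ] op 50.9
```

Request:
nudge_tcp --steps "0 0 0.7 0;0 0 1.4 0;0 0 1.4 0"

```text
t: 15.15
position: [528.6, -27.2, 97.9]
tcp_rot: [0.246, 3.132, 0.0]
contact_force: [-1.0, -0.3, 4.8]
opening: 50.9
gripper_force: 60.4
```

Request:
nudge_tcp --steps "0 0 0 0;0 0 0 0;0 0 0 0;0 0 0 0;0 0 0 0;0 0 0 0" --jaw 85

```text
t: 15.75
position: [528.4, -27.1, 96.9]
tcp_rot: [0.246, 3.132, -0.0]
contact_force: [0.1, 0.7, -0.5]
opening: 85.0
gripper_force: 0.0
```

Request:
nudge_tcp --steps "0 0 -20 0;0 0 -60 0;0 0 -100 0;0 0 -115 0;0 0 -115 0;0 0 -115 0"

```text
t: 16.35
position: [528.0, -27.0, 211.6]
tcp_rot: [-0.246, -3.132, -0.0]
contact_force: [0.2, 0.1, -0.1]
opening: 84.9
gripper_force: 0.0
```

```bash
python3 -c "
from h import *
plan(528,-26.6,98,81)"
```

```text
t 16.35 pos [528.  -27.  211.6] yaw 81.02 shift [ -0.    0.4 113.6] turn 0.000 (yaw 81.0) tilt [-0.0003  0.0001] q [-0.17  0.38  0.18  2.07 -0.1   0.7   1.48] F [ 0.2  0.1 -0.1] op 84.9
```

Run:
```python
from h import *
p,d,c=cap("wrist"); save("w5",p); W=world(d,c)
near=(np.hypot(W[...,0]-528,W[...,1]+26.5)<40)&(d>0)
for lo,hi in((152,168),(122,132)):
    m=near&(W[...,2]>lo)&(W[...,2]<hi)
    if m.sum(): print(lo,m.sum(),cv2.minAreaRect(W[m][:,:2].astype(np.float32)),np.percentile(W[m][:,2],[2,50,98]))
m=near&(W[...,2]>157)&(W[...,2]<168); A=np.c_[W[m][:,:2],np.ones(m.sum())]
if m.sum(): print(np.linalg.lstsq(A,W[m][:,2],rcond=None)[0])
p,d,c=cap("scene"); save("s2",p[150:330,200:420].repeat(3,0).repeat(3,1))
```

```text
152 4630 ((528.1207885742188, -28.515052795410156), (46.31642150878906, 46.14850997924805), 48.77850341796875) [154.75244657 160.19910915 161.63481665]
122 1399 ((526.6322021484375, -27.659326553344727), (52.205814361572266, 49.235809326171875), 78.61192321777344) [123.01677477 126.61450814 128.32405338]
[1.24572689e-02 2.35606249e-02 1.54303693e+02]
```

View pics/w5.png

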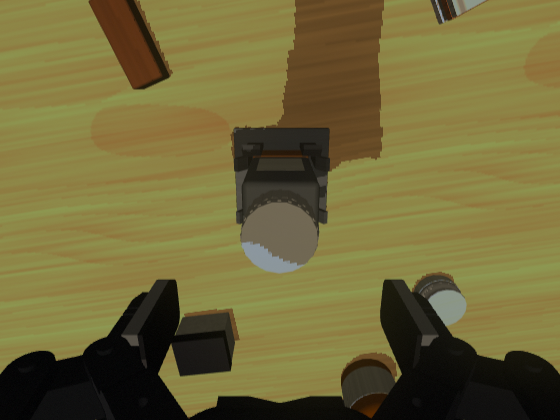

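The wrist view shows the bottle upright and square in the cradle, cap centred at about (280,237).

Request:
nudge_tcp --steps "0 -0.5 20 0;0 -0.5 45 0;0 -0.5 65 0;0 -0.5 74 0;0 -0.5 76 0;0 -0.5 76 0;0 -0.5 76 0"

```text
t: 17.15
position: [528.9, -27.7, 136.5]
tcp_rot: [0.246, 3.131, 0.0]
contact_force: [0.5, 0.6, -0.4]
opening: 85.2
gripper_force: 0.0
```

Request:
nudge_tcp --steps "0 0 0 0;0 0 0 0;0 0 0 0;0 0 0 0;0 0 0 0;0 0 0 0;0 0 0 0;0 0 0 0" --jaw 30

```text
t: 17.95
position: [528.7, -27.5, 136.2]
tcp_rot: [0.246, 3.131, 0.0]
contact_force: [0.1, 1.1, 5.4]
opening: 44.5
gripper_force: 60.3
```

```bash
python3 -c "
from h import *
plan(528,-27.6,135.5,81)"
```

```text
t 17.95 pos [528.7 -27.5 136.2] yaw 81.02 shift [ 0.6 -0.2  0.7] turn 0.000 (yaw 81.0) tilt [0.0008 0.0002] q [-0.14  0.49  0.14  2.13 -0.13  0.53  1.52] F [0.1 1.1 5.4] op 44.5
```

Request:
nudge_tcp --steps "0 0 1.5 0;0 0 3 0;0 0 4.5 0;0 0 4.5 0;0 0 4.5 0"

```text
t: 18.45
position: [528.8, -27.5, 132.3]
tcp_rot: [0.246, 3.131, 0.001]
contact_force: [-1.6, 0.9, 10.7]
opening: 44.2
gripper_force: 60.8
```

```bash
python3 -c "
from h import *
plan(528,-27.6,131,81)"
```

```text
t 18.45 pos [528.8 -27.5 132.3] yaw 81.01 shift [ 0.8 -0.2  1.3] turn 0.000 (yaw 81.0) tilt [0.0011 0.0003] q [-0.14  0.5   0.14  2.13 -0.14  0.52  1.52] F [-1.6  0.9 10.7] op 44.2
```

Request:
nudge_tcp --steps "0 0 1.2 0;0 0 1.2 0;0 0 1.2 0"

```text
t: 18.75
position: [529.2, -27.6, 131.9]
tcp_rot: [0.246, 3.13, 0.001]
contact_force: [-3.0, 0.5, 15.8]
opening: 43.9
gripper_force: 61.4
```

Request:
nudge_tcp --steps "0 0 0 -0.1;0 0 0 -0.2;0 0 0 -0.3;0 0 0 -0.4;0 0 0 -0.5;0 0 0 -0.5"

```text
t: 19.35
position: [530.0, -27.9, 131.8]
tcp_rot: [-0.538, 3.092, -0.001]
contact_force: [-1.0, 0.5, 13.5]
opening: 43.9
gripper_force: 61.0
```

```bash
python3 -c "
from h import *
plan(528,-27.6,131,81); print(get_obs()['wrist_torque'])"
```

```text
t 19.35 pos [530.  -27.9 131.8] yaw 109.74 shift [1.7 1.  0.8] turn 0.502 (yaw 81.0) tilt [0.0035 0.0001] q [-0.03  0.49 -0.    2.13  0.    0.52  1.88] F [-1.   0.5 13.5] op 43.9
[-0.03233602  0.2604774   0.08900872]
```

Request:
nudge_tcp --steps "0 0 0 -0.1;0 0 0 -0.2;0 0 0 -0.3;0 0 0 -0.4;0 0 0 -0.5;0 0 0 -0.6;0 0 0 -0.7;0 0 0 -0.8;0 0 0 -0.85;0 0 0 -0.85"

```text
t: 20.35
position: [530.9, -27.8, 131.8]
tcp_rot: [-1.763, 2.595, -0.004]
contact_force: [0.4, -0.3, 12.4]
opening: 44.3
gripper_force: 60.9
```

```bash
python3 -c "
from h import *
plan(528,-27.6,131,81); print(get_obs()['wrist_torque'])"
```

```text
t 20.35 pos [530.9 -27.8 131.8] yaw 158.39 shift [0.9 2.7 0.8] turn 1.351 (yaw 81.0) tilt [0.0052 0.0001] q [ 0.15  0.5  -0.24  2.12  0.23  0.54  2.51] F [ 0.4 -0.3 12.4] op 44.3
[-0.00504731 -0.01219111 -0.03964106]
```

Request:
nudge_tcp --steps "0 0 -2 0;0 0 -5 0;0 0 -8 0;0 0 -12 0;0 0 -12 0;0 0 -12 0"

```text
t: 20.95
position: [527.5, -27.8, 141.7]
tcp_rot: [1.764, -2.598, -0.001]
contact_force: [-0.2, 0.6, -0.3]
opening: 43.9
gripper_force: 61.0
```

```bash
python3 -c "
from h import *
plan(528,-27.6,217,158.4); print(get_obs()['wrist_torque'])"
```

```text
t 20.95 pos [527.5 -27.8 141.7] yaw 158.36 shift [ -0.3  -0.3 -75.3] turn -0.001 (yaw 158.4) tilt [-0.0016 -0.0001] q [ 0.15  0.49 -0.25  2.11  0.22  0.57  2.51] F [-0.2  0.6 -0.3] op 43.9
[-0.01367594 -0.02134596  0.02746625]
```

Free (no bottle weight on the tool). Lift on.

Request:
nudge_tcp --steps "0 0 -10 0;0 0 -25 0;0 0 -40 0;0 0 -55 0;0 0 -68 0;0 0 -75 0;0 0 -75 0;0 0 -75 0;0 0 -75 0"

```text
t: 21.85
position: [527.7, -27.7, 216.5]
tcp_rot: [1.764, -2.598, -0.001]
contact_force: [0.3, -0.0, -0.7]
opening: 43.8
gripper_force: 61.1
```

Run:
```python
from h import *
plan(528,-27.6,217,158.4)
p,d,c=cap("scene"); W=world(d,c); save("s3",cv2.resize(p[110:270,190:430],None,fx=3,fy=3))
near=(np.hypot(W[...,0]-528,W[...,1]+26.5)<55)&(d>0)
for lo,hi in((225,255),(140,160),(122,132)):
    m=near&(W[...,2]>lo)&(W[...,2]<hi)
    if m.sum(): print(lo,m.sum(),cv2.minAreaRect(W[m][:,:2].astype(np.float32)),np.median(W[m][:,2]))
```

```text
t 21.85 pos [527.7 -27.7 216.5] yaw 158.37 shift [-0.2 -0.3 -0.5] turn -0.000 (yaw 158.4) tilt [-0.0016 -0.    ] q [ 0.19  0.38 -0.29  2.05  0.16  0.73  2.57] F [ 0.3 -0.  -0.7] op 43.8
225 186 ((536.668212890625, -20.97256851196289), (31.233301162719727, 66.00016784667969), 68.73101806640625) 239.50914212118352
140 87 ((531.7565307617188, -25.85204315185547), (23.04571533203125, 36.324432373046875), 86.67130279541016) 145.18964037209253
122 234 ((532.6531372070312, -25.751859664916992), (52.05547332763672, 54.14686965942383), 80.32740783691406) 127.2047865258719
```

View pics/s3.png

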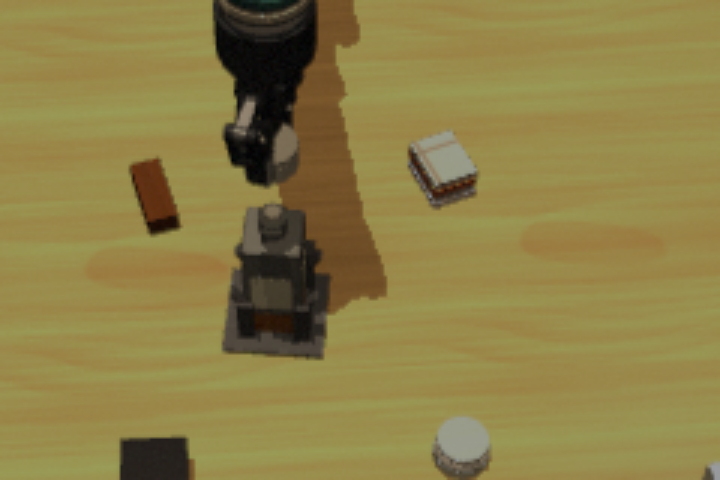

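The view shows the cap held in the gripper at (285,152), and the open bottle with bare neck at (272,218) standing in the cradle on the riser at (272,325).

```bash
python3 -c "
from rig import bot
print(bot.hand_in())"
```

```text
the job is handed in; nothing more can be done
None
```

The job is handed in at about 22 s on the robot's clock: the riser and opened bottle are standing in the cradle, the cap is held level about 8 cm above where it sat, and the other things were not touched.

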